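Lock the recessed clamp nut of the tall block on the optical table

TASK

The tall black block is not yet locked to the optical table: with the long T-bar socket extension standing in its bore, turn the recessed nut clockwise (seen from above) by about 75 degrees, until the T-bar lies in line with the block's long sides. Then lift the extension straight out and set it down gently, standing in the wide open aluminium holder cup.

Things in the scene. Friction and masses are not known exactly. Their poses are not given: they have to be found in the camera images.
- extension: The longer of two steel T-bar extensions, 200 mm, 0.35 kg, loose, upright in the tall block, hex socket over the nut (6 deg play). Foot 34 mm wide, 45 high; shaft 14 mm; at the top a T-bar 80 long, 12 wide, 16 high, its centre 192 mm above the foot. Origin: centre of the foot's underside; z up, x along the T-bar. At the start x is about 75 deg anticlockwise (from above) of the block's x.
- housing: The taller of two black blocks, 110 (x) by 80 (y) by 130 mm high, fixed. A bore 44 mm wide and 118 mm deep goes down from the middle of its top. Origin: centre of its underside, on the bore's axis; x along its long sides. The extension's foot rests on the bore's floor, 12 mm above the origin. The low block (70 mm) is not wanted.
- nut (a joint): Brass hex nut, 19 mm across flats, 14 mm high, at the bottom of the tall block's bore. 0 at the start, grows in rad as it turns clockwise seen from above; 1.31 is locked (T-bar in line with the block's long sides). Turns stiffly (0.06 N m), stays where it is left; no stop is felt when locked.
- holder: Round open-topped aluminium cup, fixed, 60 mm inner and 68 mm outer diameter, 90 mm high, on a black base disc 84 mm wide. Origin: centre of its underside; its inner floor is 8 mm above the origin.
Mind the look-alikes: they are no part of the job. What is shaped like the extension but red is not meant.

How it is judged:
By the outcome, as a careful person would: the job done as asked, in the order asked, and still so for the second after the job is handed in, with the robot touching nothing.
It also fails if it takes over 54 s, if anything falls off the work surface, if the arm or the gripper's body presses on something with over 40 N, if the wrist force passes 120 N, or if a joint passes its speed limit or range.

ROBOT

A 6-joint arm with a two-finger parallel gripper is mounted at the origin on the work surface. World frame = base frame: x ahead of the robot, y to its left, z up, the work surface at z = 0. Lengths are in m, angles in rad, forces in N, time in s.
With the tool pointing down it reaches from about 0.35 to 0.775 m from the base axis. Payload 5.5 kg.
Tool frame: the origin (TCP) lies between the finger pads; the fingertips stand 19 mm ahead of it and the grasp point (between the pads) is the TCP; z points along the fingers, x is the direction in which the jaws open and shut, and the axes are right-handed (so a half turn about z gives the same grasp; the last joint's range is limited). The gripper opens to 85 mm and grips with 20 to 120 N. Pads are 22 mm wide; open, the fingers measure 114 mm over their backs; the gripper's body (76 mm by 85 mm) begins 54 mm behind the grasp point. The pads swing forward as they close: fully open they stand 13 mm farther back than shut.
Start: joints at [1.182, 0.313, 0.046, 1.304, 0, 1.431], TCP at [0.142, 0.557, 0.25] pointing down, gripper open.
Joint ranges: [-2.76, 2.76], [-0.86, 1.69], [-1.03, 1.26], [-2.2, 2.34], [-1.47, 1.5], [-3.14, 3.14]. Speed limits (rad/s): [2.57, 2.57, 3.14, 3.14, 3.14, 3.14].

INTERFACE

Orientations are given as a unit quaternion [w, x, y, z].
In Python, from workcell import env gives the robot as it stands. The module is installed in compiled form; this text tells all that it offers.
- The arm moves only by the tool carry_out, never from a script. Its argument "steps" is a list of rows, each a list of 7 numbers: the gripper command: -1 is shut, 1 is fully open, values between are in proportion, then the shift along the tool's x, y, z in m, then the turn, a rotation vector about the tool's x, y, z in rad. A call has 1 to 20 rows; each row shifts and turns the commanded pose from where the row before left it, along the tool's axes as they then stand; what a row does not reach is not made up. A row lasts 1/8 s, in which the tool goes at most 62.5 mm and 10.7 degrees, less where a joint would pass 70% of its speed; a pose out of reach is approached as far as the arm can. A call with a gripper value outside its range is refused whole. The fingers move at their own pace and stop on an object; "grip_force" is the grip in N (left out, the last holds). Time passes only in rows, so rows that do not move let the fingers close. It gives the time, the measured TCP pose, the force and the opening at its end, in the units of the state.
- env.get_state(): the state, without advancing time (a new reading comes with each control period).
- env.read_camera(name): name is "side" or "top" or "wrist"; returns a dict with "color" (480x640x3 uint8, red, green, blue), "K" (3x3 intrinsics, pixels), "dist" ([k1, k2, p1, p2, k3] as OpenCV has them; the pictures are not rectified), "R" (3x3) and "t" (3): a world point X has camera coordinates R X + t. Camera axes: x right, y down, z forward; pixel columns grow to the right and rows downward; lengths in m; the calibration is good to about 2 mm. A picture is of the moment at which its call begins. There is no depth.
- env.hand_in(): hands the job in, once; it reports no verdict.
The state is a dict: "clock": time; "joint_pos": joint angles; "qvel": joint speeds; "tau": joint torques, N m; "tcp_pos": TCP position; "orientation": TCP orientation; "wrist_force": force on the tool from outside, world axes, zero at the start; "ft_torque": the same for the moment, N m; "finger_gap": finger opening in m.
Only numpy, scipy, OpenCV 4.12 (cv2) and the standard library are available. Lean on these libraries where they do the work, as an engineer would, in place of code of your own. Each camera call takes 0.05 s, during which the arm holds its last target. There are 200 camera calls.

## Working session

There is one attempt and no reset: what is moved stays moved. The work goes in short steps, Python scripts to look and compute and a tool call to move; the robot and the scene stay as the last step left them, time stands still between calls to the robot, and variables do not carry over. Pictures are saved under pics/ and viewed, about 8 in all and at most 12, crops included, and the job is handed in when it is done.

Besides the shell and the picture viewer there is one more tool, called after "Call:" as name(argument=value, ...), one argument or row to a line, values as JSON. carry_out: Moves the arm, as the interface text tells. Its arguments: {"type":"object","properties":{"steps":{"type":"array","items":{"type":"array","items":{"type":"number"}}},"grip_force":{"type":"number"}},"required":["steps"]}

```bash
mkdir -p pics; cat > h.py <<'E'
import numpy as np, cv2
from workcell import env
def cam(n):
    c=env.read_camera(n); c={k:np.asarray(v) for k,v in c.items()}; return c
def ray(c,px):
    p=cv2.undistortPoints(np.array([[px]],float),c['K'].astype(float),c['dist'].astype(float))[0,0]
    d=c['R'].T@np.array([p[0],p[1],1]); return -c['R'].T@c['t'],d
def onz(c,px,z):
    o,d=ray(c,px); return o+d*(z-o[2])/d[2]
def proj(c,X):
    return cv2.projectPoints(np.array([X],float),cv2.Rodrigues(c['R'].astype(float))[0],c['t'].astype(float),c['K'].astype(float),c['dist'].astype(float))[0][0,0]
def save(c,n): cv2.imwrite('pics/'+n+'.png',c['color'][:,:,::-1])
E
python3 - <<'E'
from h import *
for n in('top','side'):
    c=cam(n); save(c,n+'0'); print(n,-c['R'].T@c['t'],c['R'][2],c['K'][0,0])
    np.savez(n+'0.npz',**c)
print(env.get_state())
E
```

```text
top [0.30416023 0.01640034 0.78737132] [ 0.21863671 -0.02172188 -0.97556453] 485.6789359568368
side [0.34723762 0.73621149 0.59518014] [ 0.14304447 -0.79384808 -0.59105288] 460.0720133560395
{'clock': 0.1, 'joint_pos': array([1.18239799e+00, 3.13917601e-01, 4.51066109e-02, 1.30361797e+00,
       1.85783197e-05, 1.43117534e+00]), 'qvel': array([ 0.00010955, -0.00199697,  0.00219079,  0.00059938,  0.00125248,
        0.00029176]), 'tau': array([ 2.64619521e-03, -4.81721485e+01,  2.99244761e+01,  1.26903193e-02,
       -1.18183511e-04,  4.06786029e-06]), 'tcp_pos': array([0.14142956, 0.55689733, 0.24950814]), 'orientation': array([ 3.98538788e-04,  7.89372636e-01,  6.13913817e-01, -7.12476251e-04]), 'wrist_force': array([-0.58561633,  0.0400502 , -0.46950545]), 'ft_torque': array([ 0.00902692, -0.02482214, -0.01807066]), 'finger_gap': 0.08539201883342419}
```

View pics/top0.png

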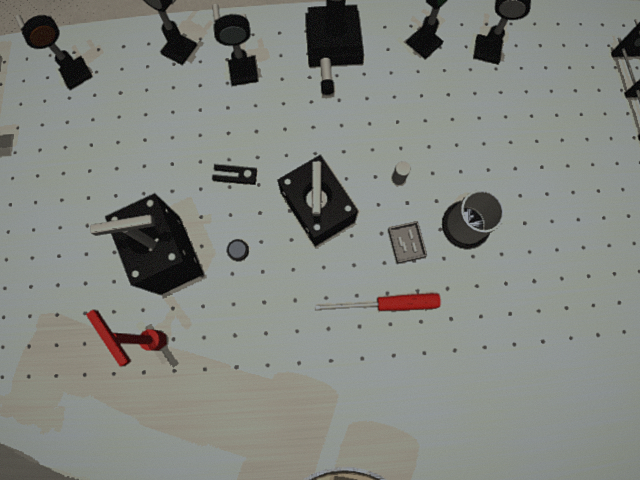

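View pics/side0.png

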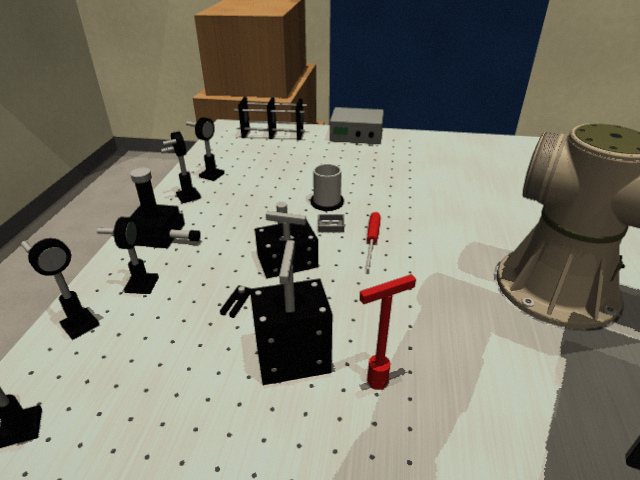

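The top view shows these candidates:
- **Tall black block with steel T-bar:** about (155,245), bar at (121,225). In the side view the block is at (290,330). This is the one wanted.
- **Low block with a shorter T-bar:** (317,195). Not wanted.
- **Red T-bar:** (120,340). Not wanted.
- **Cup:** (475,218), with a post at (401,172) and a puck at (237,250) that could be mistaken for it.

Next is a close crop to check the choice, plus measurement.

```bash
python3 - <<'E'
from h import *
c=dict(np.load('top0.npz')); im=c['color']
a=cv2.resize(im[180:310,75:215],None,fx=4,fy=4,interpolation=cv2.INTER_CUBIC)
b=cv2.resize(im[180:260,430:515],None,fx=3,fy=3,interpolation=cv2.INTER_CUBIC)
o=np.zeros((520,800,3),np.uint8);o[:,:560]=a[:520];o[:b.shape[0],560:]=b[:,:240]
cv2.imwrite('pics/crop1.png',o[:,:,::-1])
g=im.astype(int)
# T bar: bright low-saturation, warm shade vs table bluish?
print(g[225,110],g[225,140],g[300,230],g[215,90], g[240,150])
E
```

```text
[147 145 133] [69 68 63] [149 155 146] [146 151 145] [35 38 34]
```

View pics/crop1.png

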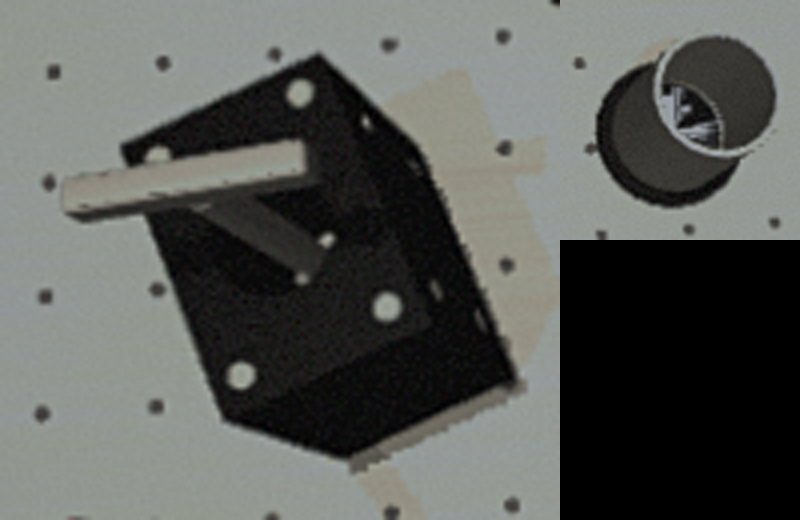

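The crop confirms it: the tall block has four screws and a bare steel T-bar, and the cup rim is centred at about (482,212).

```bash
python3 - <<'E'
from h import *
c=dict(np.load('top0.npz'))
f=lambda u,v,z:onz(c,(75+u/4-.375,180+v/4-.375),z)
A,B,C,D=[f(*p,.13) for p in((122,147),(320,53),(430,322),(225,418))]
for p,q in((A,B),(B,C),(C,D),(D,A)): print('edge',np.linalg.norm(p-q),np.degrees(np.arctan2(*(q-p)[1::-1])))
print('ctr',(A+B+C+D)/4)
S=[f(*p,.13) for p in((300,93),(387,306),(240,376),(158,153))];print('screws',np.mean(S,0),(S[0]+S[2])/2)
T=[f(*p,.212) for p in((62,180),(303,141),(306,176),(66,208))]
print('T ctr',np.mean(T,0),'len',np.linalg.norm(T[0]-T[1]),'w',np.linalg.norm(T[1]-T[2]),'ang',[np.degrees(np.arctan2(*(q-p)[1::-1])) for p,q in((T[0],T[1]),(T[3],T[2]))])
# cup rim
im=c['color'];g=im[180:260,430:520]
r=[onz(c,(430+(u-560)/3,180+v/3),.09) for u,v in((656,90),(776,98),(716,36),(726,156))]
print('cup',np.mean(r,0),np.linalg.norm(r[0]-r[1]),np.linalg.norm(r[2]-r[3]))
E
```

```text
edge 0.07880767749057735 -68.0824251426855
edge 0.10835378319348828 -158.6664106761909
edge 0.07848599191712667 111.4983705794442
edge 0.10777674455235009 21.502598974427034
ctr [0.4677485  0.25266727 0.13      ]
screws [0.4685763  0.25351965 0.13      ] [0.46785914 0.25358169 0.13      ]
T ctr [0.46744858 0.25216687 0.212     ] len 0.07861646832345652 w 0.011388948644868394 ang [np.float64(-85.1682435306024), np.float64(-86.71610579086443)]
cup [ 0.48100152 -0.24616042  0.09      ] 0.062335550328433485 0.06285217225763638
```

Call:
carry_out(
  steps=[
    [1,0,0,-0.03,0,0,0],
    [1,0,0,-0.03,0,0,-0.1],
    [1,0,0,0,0,0,-0.17],
    [1,0,0,0,0,0,-0.17],
    [1,0,0,0,0,0,-0.17],
    [1,0,0,0,0,0,-0.17],
    [1,0,0,0,0,0,-0.17],
    [1,0,0,0,0,0,-0.17],
    [1,0,0,0,0,0,-0.17],
    [1,0,0,0,0,0,-0.17],
    [1,0,0,0,0,0,-0.17],
    [1,0,0,0,0,0,-0.17],
    [1,0,0,0,0,0,-0.09],
    [1,0,0,0,0,0,0],
  ],
)

```text
clock: 1.85
tcp_pos: [0.1415, 0.5571, 0.3098]
orientation: [-0.0, -0.035, 0.999, -0.0]
wrist_force: [-0.4, 0.1, -0.4]
finger_gap: 0.0857
```

```bash
cat >> h.py <<'E'
from scipy.spatial.transform import Rotation as Ro
def st():
    s=env.get_state(); q=s['orientation']; R=Ro.from_quat([q[1],q[2],q[3],q[0]]).as_matrix()
    print('t %.2f'%s['clock'],'p',s['tcp_pos'].round(4),'phi %.2f'%np.degrees(np.arctan2(R[1,0],R[0,0])),'z',R[:,2].round(3),'F',s['wrist_force'].round(1),'M',s['ft_torque'].round(2),'gap %.4f'%s['finger_gap'],'q',s['joint_pos'].round(2))
    return s,R
def go(X):
    s,R=st(); print('tool delta',(R.T@(np.array(X)-s['tcp_pos'])).round(4))
E
python3 - <<'E'
from h import *
c=dict(np.load('top0.npz'))
for p in((90,313),(125,362)): print('red',onz(c,p,.2))
for p in((317,163),(317,212)): print('low',onz(c,p,.15))
go((.4685,.253,.31))
E
```

```text
red [0.35982337 0.29521466 0.2       ]
red [0.29832282 0.25045794 0.2       ]
low [5.52146030e-01 3.44461348e-04 1.50000000e-01]
low [0.48128748 0.00545007 0.15      ]
t 1.85 p [0.1415 0.5571 0.3098] phi -176.03 z [-0.    -0.001 -1.   ] F [-0.4  0.1 -0.4] M [-0.02  0.02  0.01] gap 0.0857 q [ 1.18  0.31  0.18  1.45 -0.   -0.46]
tool delta [-0.3051 -0.326  -0.    ]
```

Call:
carry_out(
  steps=[
    [1,-0.034,-0.0362,0,0,0,0],
    [1,-0.034,-0.0362,0,0,0,0],
    [1,-0.034,-0.0362,0,0,0,0],
    [1,-0.034,-0.0362,0,0,0,0],
    [1,-0.034,-0.0362,0,0,0,0],
    [1,-0.034,-0.0362,0,0,0,0],
    [1,-0.034,-0.0362,0,0,0,0],
    [0.2,-0.034,-0.0362,0,0,0,0],
    [0.2,-0.034,-0.0362,0,0,0,0],
    [0.2,0,0,0,0,0,0],
    [0.2,0,0,0,0,0,0],
  ],
)

```text
clock: 3.22
tcp_pos: [0.4695, 0.2538, 0.31]
orientation: [-0.001, -0.034, 0.999, 0.0]
wrist_force: [-0.2, 0.3, -0.9]
finger_gap: 0.0512
```

```bash
python3 - <<'E'
from h import *
st(); c=cam('wrist'); save(c,'w1'); np.savez('w1.npz',**c)
print('proj T centre',proj(c,(.4685,.253,.212)),'cam',-c['R'].T@c['t'])
E
```

```text
t 3.23 p [0.4695 0.2538 0.31  ] phi -176.06 z [-0.001  0.    -1.   ] F [-0.2  0.3 -0.9] M [ 0.03  0.03 -0.02] gap 0.0512 q [ 0.34  0.22  0.07  1.42  0.   -1.29]
proj T centre [322.69818028 249.47919756] cam [0.47587352 0.1823106  0.43390373]
```

View pics/w1.png

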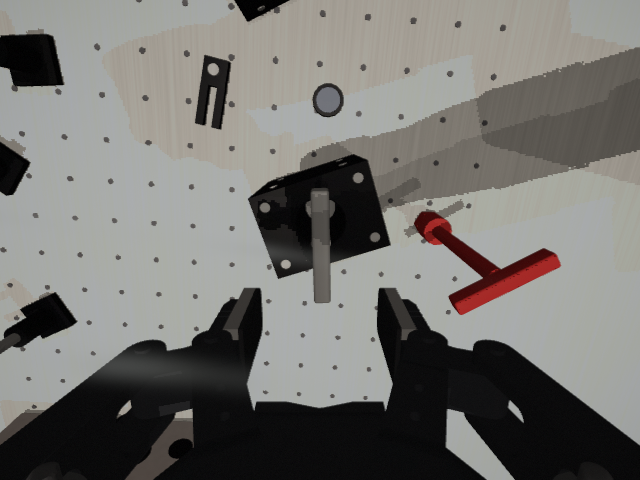

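The bar runs from (320,189) to (322,300) with its centre near (320.5,248). That is about 2 px (1.5 mm) from the prediction.

```bash
python3 - <<'E'
from h import *
c=dict(np.load('w1.npz'))
P=[onz(c,p,.212) for p in((311,190),(328,190),(330,293),(314,293))]
n=(P[0]+P[1])/2;f=(P[2]+P[3])/2
print(P,n,f,'ctr',(n+f)/2,'len',np.linalg.norm(n-f),'w',np.linalg.norm(P[0]-P[1]),np.linalg.norm(P[2]-P[3]),'ang',np.degrees(np.arctan2(*(n-f)[1::-1])))
go((.4685,.253,.216))
im=c['color'].astype(int)
for r in (200,230,260,285,295,300): print(r,im[r,305:338].sum(1)//3)
E
```

```text
[array([0.47883564, 0.21359842, 0.212     ]), array([0.46796472, 0.21285224, 0.212     ]), array([0.46112654, 0.28451425, 0.212     ]), array([0.47228902, 0.28527654, 0.212     ])] [0.47340018 0.21322533 0.212     ] [0.46670778 0.28489539 0.212     ] ctr [0.47005398 0.24906036 0.212     ] len 0.07198184912038177 w 0.010896497958316433 0.011188475856939918 ang -84.66531353122582
t 3.27 p [0.4691 0.2542 0.3102] phi -175.99 z [-0.001  0.    -1.   ] F [ 0.5 -0.3 -0.8] M [-0.    0.   -0.01] gap 0.0514 q [ 0.35  0.22  0.07  1.42  0.   -1.29]
tool delta [ 0.0006 -0.0012  0.0942]
200 [ 8  8  6  3 16 46 67 79 86 89 90 90 90 91 91 91 91 93 93 93 93 90 81 73
 62 74 52 20  7  8 11 10 11]
230 [ 3  2  3  3  2  3 22 61 68 72 73 74 74 75 75 75 76 76 76 78 78 76 73 66
 51  4  3  5  4  3  5  3  4]
260 [ 53  69  48  48  42  42  42  51  79  89  96  97  98  99  99  99  99 101
 101 102 104 104 101  94  84  46  39  38  39  38  39  38  38]
285 [172 172 172 172 172 172 171 168 135  77  85  92  93  93  95  95  96  97
  97  98  99 100  98  93  88 116 170 171 171 172 172 172 172]
295 [172 172 172 173 173 172 172 172 163  69  83  91  92  93  93  95  96  96
  96  98  99 100  99  95  86 104 171 172 172 172 172 172 172]
300 [173 173 173 173 173 172 172 172 162  62  81  89  92  93  93  95  95  95
  96  97  98  99  99  96  88 106 171 172 172 172 172 172 171]
```

Call:
carry_out(
  steps=[
    [0.2,0,-0.0015,0.024,0,0,-0.02],
    [0.2,0,0,0.03,0,0,0],
    [0.2,0,0,0.03,0,0,0],
    [0.2,0,0,0.01,0,0,0],
    [0.2,0,0,0,0,0,0],
    [-0.3,0,0,0,0,0,0],
    [-0.6,0,0,0,0,0,0],
    [-1,0,0,0,0,0,0],
    [-1,0,0,0,0,0,0],
    [-1,0,0,0,0,0,0],
    [-1,0,0,0,0,0,0],
    [-1,0,0,0,0,0,0],
  ],
  grip_force=60,
)

```text
clock: 4.78
tcp_pos: [0.4703, 0.2525, 0.2175]
orientation: [0.001, -0.045, 0.999, 0.0]
wrist_force: [-1.1, -0.2, 5.7]
finger_gap: 0.0103
```

```bash
python3 - <<'E'
from h import *
st(); c=cam('side'); np.savez('s1.npz',**c); u,v=proj(c,(.469,.252,.19)).astype(int)
a=c['color'][v-110:v+90,u-130:u+130]; cv2.imwrite('pics/s1.png',cv2.resize(a,None,fx=3,fy=3)[:600,:800,::-1]); print(u,v)
E
```

```text
t 4.78 p [0.4703 0.2525 0.2175] phi -174.83 z [ 0.002  0.001 -1.   ] F [-1.1 -0.2  5.7] M [0.02 0.35 0.04] gap 0.0103 q [ 0.34  0.24 -0.13  1.2   0.   -1.32]
288 266
```

View pics/s1.png

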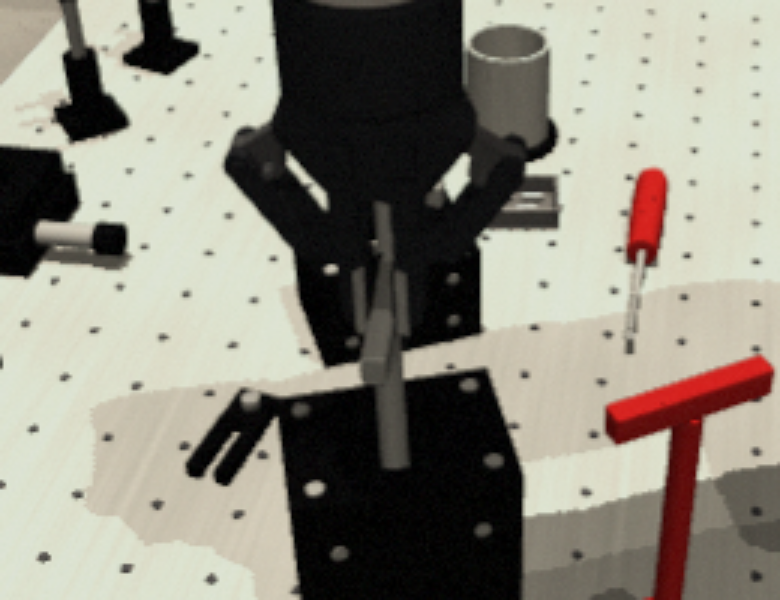

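The fingers straddle the steel bar above its shaft, with the bar at crop (378,300), and the red T-bar is clear of them. Now I turn it clockwise.

Call:
carry_out(
  steps=[
    [-1,0,0,0,0,0,0.1],
    [-1,0,0,0,0,0,0.1],
    [-1,0,0,0,0,0,0.1],
    [-1,0,0,0,0,0,0.1],
    [-1,0,0,0,0,0,0.1],
    [-1,0,0,0,0,0,0.1],
    [-1,0,0,0,0,0,0.1],
  ],
)

```text
clock: 5.7
tcp_pos: [0.47, 0.2524, 0.2176]
orientation: [0.001, 0.302, 0.953, 0.0]
wrist_force: [-2.7, -0.3, 6.3]
finger_gap: 0.0101
```

```bash
python3 -c "
from h import *
st()"
```

```text
t 5.70 p [0.47   0.2524 0.2176] phi 144.89 z [ 0.001  0.001 -1.   ] F [-2.7 -0.3  6.3] M [-0.14  0.64  0.16] gap 0.0101 q [ 0.34  0.24 -0.13  1.2   0.   -0.62]
```

Call:
carry_out(
  steps=[
    [-1,0,0,0,0,0,0.1],
    [-1,0,0,0,0,0,0.1],
    [-1,0,0,0,0,0,0.1],
    [-1,0,0,0,0,0,0.1],
    [-1,0,0,0,0,0,0.1],
    [-1,0,0,0,0,0,0.1],
    [-1,0,0,0,0,0,0],
    [-1,0,0,0,0,0,0],
  ],
)

```text
clock: 6.7
tcp_pos: [0.4698, 0.2525, 0.2176]
orientation: [0.0, 0.569, 0.823, 0.001]
wrist_force: [-2.9, 0.5, 8.1]
finger_gap: 0.0103
```

```bash
python3 - <<'E'
from h import *
st(); c=cam('wrist'); save(c,'w2'); np.savez('w2.npz',**c)
E
```

```text
t 6.70 p [0.4698 0.2525 0.2176] phi 110.69 z [ 0.001  0.001 -1.   ] F [-2.9  0.5  8.1] M [-0.11  0.82 -0.02] gap 0.0103 q [ 0.34  0.24 -0.13  1.2   0.   -0.02]
```

View pics/w2.png

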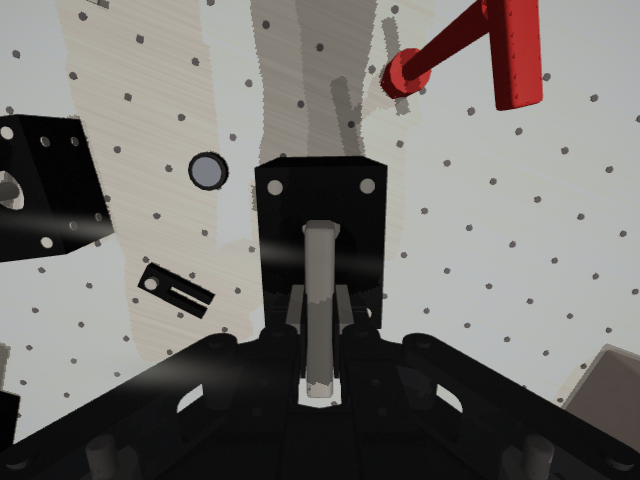

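The bar midline runs from (320,228) to (319.5,395) and the block's midline from (321,167) to (323,328), so they look nearly parallel. I'll check the angle numerically.

```bash
python3 - <<'E'
from h import *
c=dict(np.load('w2.npz')); g=c['color'].astype(int).sum(2)//3
ang=lambda p,q:np.degrees(np.arctan2(*(q-p)[1::-1]))%180
L=[];Rr=[];rows=range(235,283,4)
for r in rows:
    x=np.where(g[r,295:345]>55)[0]+295; L.append(x[0]);Rr.append(x[-1])
print(L,Rr)
def fit(us,vs,z):
    P=np.array([onz(c,(u,v),z) for u,v in zip(us,vs)]); d=cv2.fitLine(P[:,:2].astype(np.float32),cv2.DIST_HUBER,0,1e-4,1e-4).ravel()
    return np.degrees(np.arctan2(d[1],d[0]))%180,P[[0,-1]].round(4).tolist()
print('bar L',fit(L,rows,.212),'R',fit(Rr,rows,.212))
rows=range(175,315,6)
BL=[];BR=[]
for r in rows:
    x=np.where(g[r,235:290]<45)[0]; BL.append(x[0]+235 if len(x) else 0)
    y=np.where(g[r,350:400]<45)[0]; BR.append(y[-1]+350)
print(BL,BR); print('blk L',fit(BL,rows,.13),'R',fit(BR,rows,.13))
E
```

```text
[np.int64(305), np.int64(305), np.int64(305), np.int64(305), np.int64(305), np.int64(305), np.int64(305), np.int64(305), np.int64(305), np.int64(306), np.int64(306), np.int64(306)] [np.int64(337), np.int64(334), np.int64(334), np.int64(334), np.int64(334), np.int64(334), np.int64(334), np.int64(334), np.int64(333), np.int64(333), np.int64(333), np.int64(333)]
bar L (np.float32(21.492315), [[0.4398, 0.2343, 0.212], [0.4569, 0.241, 0.212]]) R (np.float32(19.526663), [[0.4354, 0.2459, 0.212], [0.4531, 0.2512, 0.212]])
[np.int64(255), np.int64(256), np.int64(256), np.int64(256), np.int64(257), np.int64(257), np.int64(258), np.int64(258), np.int64(259), np.int64(259), np.int64(259), np.int64(260), np.int64(274), np.int64(285), np.int64(261), np.int64(261), np.int64(262), np.int64(262), np.int64(263), np.int64(263), np.int64(263), np.int64(264), np.int64(264), np.int64(265)] [np.int64(386), np.int64(385), np.int64(385), np.int64(385), np.int64(385), np.int64(384), np.int64(384), np.int64(384), np.int64(384), np.int64(383), np.int64(383), np.int64(383), np.int64(383), np.int64(383), np.int64(382), np.int64(382), np.int64(382), np.int64(382), np.int64(381), np.int64(381), np.int64(381), np.int64(381), np.int64(380), np.int64(380)]
blk L (np.float32(21.682966), [[0.4376, 0.1979, 0.13], [0.5234, 0.2324, 0.13]]) R (np.float32(21.368488), [[0.4096, 0.2719, 0.13], [0.4958, 0.3054, 0.13]])
```

The bar is at 20.5–20.7°, against 21.5° for the block. I'll turn it 1° more to take up the socket play, ease off within the play, then lift straight up.

Call:
carry_out(
  steps=[
    [-1,0,0,0,0,0,0.02],
    [-1,0,0,0,0,0,0],
    [-1,0,0,0,0,0,-0.035],
    [-1,0,0,0,0,0,0],
    [-1,0,0,-0.005,0,0,0],
    [-1,0,0,-0.01,0,0,0],
    [-1,0,0,-0.015,0,0,0],
    [-1,0,0,-0.02,0,0,0],
    [-1,0,0,-0.02,0,0,0],
    [-1,0,0,-0.02,0,0,0],
    [-1,0,0,-0.02,0,0,0],
    [-1,0,0,-0.02,0,0,0],
    [-1,0,0,-0.02,0,0,0],
    [-1,0,0,-0.02,0,0,0],
    [-1,0,0,-0.01,0,0,0],
    [-1,0,0,0,0,0,0],
    [-1,0,0,0,0,0,0],
  ],
)

```text
clock: 8.88
tcp_pos: [0.4697, 0.2523, 0.3956]
orientation: [-0.0, 0.562, 0.827, -0.0]
wrist_force: [0.4, 0.2, -3.9]
finger_gap: 0.0104
```

```bash
python3 - <<'E'
from h import *
s,R=st(); c=cam('side'); np.savez('s2.npz',**c); t=cam('top'); np.savez('t2.npz',**t)
o=np.zeros((600,800,3),np.uint8)
a=c['color'][60:400,180:440]; o[:600,:459]=cv2.resize(a,(459,600))
u,v=proj(t,s['tcp_pos']-[0,0,.1]).astype(int); print(u,v)
u=max(u,85);b=t['color'][150:300,u-85:u+85]; o[:300,460:800]=cv2.resize(b,(340,300))
cv2.imwrite('pics/s2.png',o[:,:,::-1])
E
```

```text
t 8.88 p [0.4697 0.2523 0.3956] phi 111.55 z [-0.001 -0.    -1.   ] F [ 0.4  0.2 -3.9] M [ 0.01  0.01 -0.03] gap 0.0104 q [ 0.34  0.24  0.3   1.63  0.   -0.03]
90 202
```

View pics/s2.png

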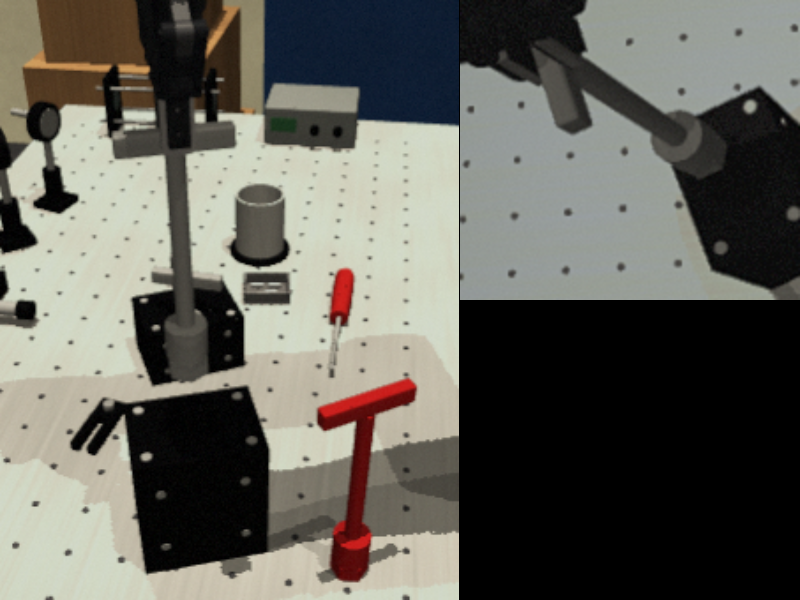

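The extension is out and hanging straight, with its foot at crop (187,350), well above the block. The wrist force of about 3.9 N fits its weight. Before leaving, I'll put the wrist camera over the bore to see the nut.

Call:
carry_out(
  steps=[
    [-1,0,0.02,0,0,0,0],
    [-1,0,0.03,0,0,0,0],
    [-1,0,0.02,0,0,0,0],
    [-1,0,0,0,0,0,0],
    [-1,0,0,0,0,0,0],
  ],
)

```text
clock: 9.6
tcp_pos: [0.5344, 0.2779, 0.3958]
orientation: [-0.0, 0.562, 0.827, -0.001]
wrist_force: [-0.7, -0.3, -3.8]
finger_gap: 0.0105
```

```bash
python3 - <<'E'
from h import *
s,R=st(); c=cam('wrist'); np.savez('w3.npz',**c)
u,v=proj(c,(.4695,.2525,.026)).astype(int); print(u,v)
x0,y0=max(u-40,0),max(v-30,0);print(x0,y0)
a=c['color'][y0:y0+60,x0:x0+80].astype(float); a=np.clip(a*2,0,255).astype(np.uint8)
cv2.imwrite('pics/w3.png',cv2.resize(a,None,fx=10,fy=10,interpolation=cv2.INTER_CUBIC)[:,:,::-1])
E
```

```text
t 9.60 p [0.5344 0.2779 0.3958] phi 111.56 z [-0.002 -0.    -1.   ] F [-0.7 -0.3 -3.8] M [-0.06 -0.02 -0.02] gap 0.0105 q [ 0.35  0.39  0.51  1.69  0.   -0.03]
320 140
280 110
```

View pics/w3.png

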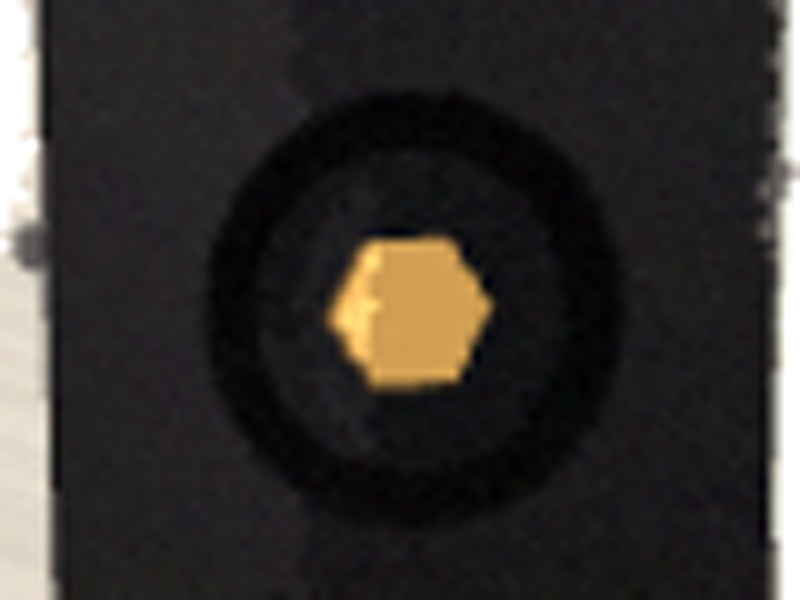

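Call:
carry_out(
  steps=[
    [-1,-0.02,-0.02,0,0,0,0],
    [-1,-0.03,-0.031,0,0,0,0],
    [-1,-0.03,-0.031,0,0,0,0],
    [-1,-0.03,-0.031,0,0,0,0],
    [-1,-0.03,-0.031,0,0,0,0],
    [-1,-0.03,-0.031,0,0,0,0],
    [-1,-0.03,-0.031,0,0,0,0],
    [-1,-0.036,-0.01,0,0,0,0],
    [-1,-0.04,-0.004,0,0,0,0],
    [-1,-0.04,-0.004,0,0,0,0],
    [-1,-0.04,-0.004,0,0,0,0],
    [-1,-0.04,-0.004,0,0,0,0],
    [-1,-0.03,-0.004,0,0,0,0],
    [-1,-0.02,-0.003,0,0,0,0],
    [-1,0,0,0,0,0,0],
    [-1,0,0,0,0,0,0],
  ],
)

```text
clock: 11.65
tcp_pos: [0.4761, -0.2236, 0.3966]
orientation: [-0.0, 0.562, 0.827, 0.0]
wrist_force: [-0.4, -0.3, -4.1]
finger_gap: 0.0104
```

```bash
python3 - <<'E'
from h import *
c=dict(np.load('w3.npz')); a=cv2.resize(c['color'][110:170,280:360],None,fx=10,fy=10,interpolation=cv2.INTER_CUBIC).astype(int)
m=((a[:,:,0]-a[:,:,2])>25).astype(np.uint8)
k=max(cv2.findContours(m,0,cv2.CHAIN_APPROX_NONE)[0],key=cv2.contourArea)
W=lambda p:onz(c,(280+p[0]/10-.45,110+p[1]/10-.45),.026)[:2]
v=cv2.approxPolyDP(k,18,True)[:,0]; P=np.array([W(p) for p in v]); 
ys,xs=np.nonzero(m[200:420,300:520]); pts=np.array([W((x+300,y+200)) for x,y in zip(xs[::5],ys[::5])])
d=pts-pts.mean(0); z=d[:,0]+1j*d[:,1]; 
print(len(v),'vertex ang mod60',(np.degrees(np.arctan2(*(P-pts.mean(0)).T[::-1]))%60).round(1),'6th moment',np.degrees(np.angle((z**6).sum())/6)%60,'ctr',pts.mean(0))
go((.481,-.246,.396))
t=cam('top'); save(t,'t4'); np.savez('t4.npz',**t); s=cam('side'); np.savez('s4.npz',**s)
o=np.zeros((600,800,3),np.uint8)
o[:,:400]=cv2.resize(t['color'][100:300,400:533],(400,600)); u,v=proj(s,(.481,-.246,.2)).astype(int); u,v=max(u,67),max(v,100)
o[:,400:]=cv2.resize(s['color'][v-100:v+100,u-67:u+66],(400,600)); print(u,v)
cv2.imwrite('pics/c4.png',o[:,:,::-1])
E
```

```text
6 vertex ang mod60 [54.1 55.2 59.6 55.7 12.4 56.8] 6th moment 56.172755421143215 ctr [0.46987568 0.25299975]
t 11.65 p [ 0.4761 -0.2236  0.3966] phi 111.58 z [ 0.     0.001 -1.   ] F [-0.4 -0.3 -4.1] M [ 0.03 -0.03  0.03] gap 0.0104 q [-0.59  0.22  0.28  1.63  0.   -0.97]
tool delta [-0.0227 -0.0037  0.0006]
329 123
```

View pics/c4.png

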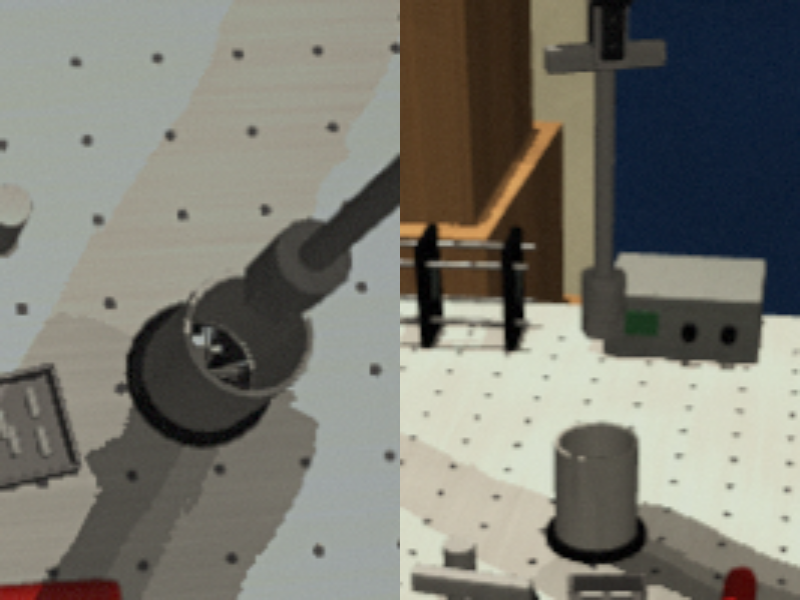

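The nut centre measures (.470,.253), which agrees with the block. Its hex orientation is about 3–4° short of the ideal, and that is consistent with the socket play. The extension hangs straight near the cup, 23 mm short in y. I'll cross-check the cup in the side view with its rim at crop (597,442), while moving over it.

Call:
carry_out(
  steps=[
    [-1,-0.012,-0.002,0,0,0,0],
    [-1,-0.0107,-0.0017,0,0,0,0],
    [-1,0,0,0.02,0,0,0],
    [-1,0,0,0.03,0,0,0],
    [-1,0,0,0.02,0,0,0],
    [-1,0,0,0,0,0,0],
    [-1,0,0,0,0,0,0],
  ],
)

```text
clock: 12.62
tcp_pos: [0.4818, -0.2476, 0.3271]
orientation: [0.0, 0.563, 0.827, 0.0]
wrist_force: [-0.6, -0.8, -4.0]
finger_gap: 0.0102
```

```bash
python3 - <<'E'
from h import *
s=dict(np.load('s4.npz')); print('side rim',onz(s,(329-67+197*133/400,23+442/3),.09))
go((.481,-.246,.326))
t=cam('top'); s=cam('side'); o=np.zeros((600,800,3),np.uint8)
o[:,:400]=cv2.resize(t['color'][150:270,430:510],(400,600),interpolation=cv2.INTER_CUBIC)
o[:,400:]=cv2.resize(s['color'][110:230,287:367],(400,600),interpolation=cv2.INTER_CUBIC)
cv2.imwrite('pics/c5.png',o[:,:,::-1])
E
```

```text
side rim [ 0.48207453 -0.23356226  0.09      ]
t 12.62 p [ 0.4818 -0.2476  0.3271] phi 111.54 z [ 0.001 -0.001 -1.   ] F [-0.6 -0.8 -4. ] M [0.03 0.02 0.  ] gap 0.0102 q [-0.62  0.24  0.13  1.46  0.   -1.  ]
tool delta [ 0.0017 -0.0001  0.0011]
```

View pics/c5.png

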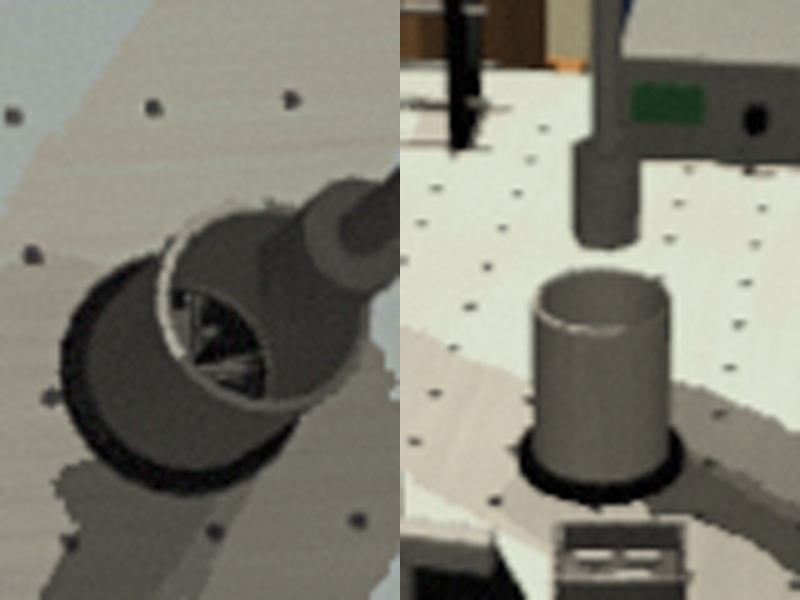

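In the side crop the rim is centred at (601,302) and the foot's underside at about (606,232). In the top crop the rim is centred at (262,306) and the foot's top at about (352,232). I'll compare foot and cup within the same camera, so calibration bias cancels.

```bash
python3 - <<'E'
from h import *
s=cam('side');t=cam('top'); p=env.get_state()['tcp_pos']; z=p[2]-.2055; print(p)
S=lambda u,v,z:onz(s,(287+(u-400)/5-.4,110+v/5-.4),z)
T=lambda u,v,z:onz(t,(430+u/5-.4,150+v/5-.4),z)
print('side foot',S(606,232,z),'rim',S(601,302,.09))
print('top foottop',T(352,232,z+.045),'rim',T(262,306,.09))
for n,c in(('side',s),('top',t)):
  for X in((p[0],p[1],z),(p[0],p[1],z+.045),(.481,-.246,.09),(.481,-.246,0)):
    q=proj(c,X); o=(287,110,400) if n=='side' else (430,150,0)
    print(n,np.round(X,3),((q[0]-o[0]+.4)*5+o[2]).round(),((q[1]-o[1]+.4)*5).round())
E
```

```text
[ 0.48185051 -0.24736674  0.32728508]
side foot [ 0.48314821 -0.24438676  0.12178508] rim [ 0.48396089 -0.23500679  0.09      ]
top foottop [ 0.4817471  -0.24471731  0.16678508] rim [ 0.48228956 -0.24494388  0.09      ]
side [ 0.482 -0.247  0.122] 610.0 229.0
side [ 0.482 -0.247  0.167] 610.0 139.0
side [ 0.481 -0.246  0.09 ] 610.0 292.0
side [ 0.481 -0.246  0.   ] 609.0 454.0
top [ 0.482 -0.247  0.122] 305.0 277.0
top [ 0.482 -0.247  0.167] 361.0 231.0
top [ 0.481 -0.246  0.09 ] 266.0 310.0
top [ 0.481 -0.246  0.   ] 180.0 381.0
```

The two views agree within the 13 mm clearance, and the steep top view is the more reliable. I'll shift 3 mm and lower slowly.

Call:
carry_out(
  steps=[
    [-1,0.0026,0.0016,0,0,0,0],
    [-1,0,0,0.01,0,0,0],
    [-1,0,0,0.01,0,0,0],
    [-1,0,0,0.01,0,0,0],
    [-1,0,0,0.01,0,0,0],
    [-1,0,0,0.01,0,0,0],
    [-1,0,0,0,0,0,0],
  ],
)

```text
clock: 13.7
tcp_pos: [0.4815, -0.2437, 0.2751]
orientation: [-0.001, 0.562, 0.827, 0.0]
wrist_force: [-0.6, 0.5, -3.4]
finger_gap: 0.0103
```

```bash
python3 -c "
from h import *
st()"
```

```text
t 13.70 p [ 0.4815 -0.2437  0.2751] phi 111.55 z [-0.002  0.001 -1.   ] F [-0.6  0.5 -3.4] M [ 0.   -0.06 -0.02] gap 0.0103 q [-0.62  0.24  0.01  1.34  0.   -0.99]
```

Call:
carry_out(
  steps=[
    [-1,0,0,0.01,0,0,0],
    [-1,0,0,0.01,0,0,0],
    [-1,0,0,0.01,0,0,0],
    [-1,0,0,0.01,0,0,0],
    [-1,0,0,0.01,0,0,0],
    [-1,0,0,0.006,0,0,0],
    [-1,0,0,0.002,0,0,0],
    [-1,0,0,0,0,0,0],
  ],
)

```text
clock: 14.7
tcp_pos: [0.482, -0.244, 0.2183]
orientation: [0.0, 0.562, 0.827, 0.0]
wrist_force: [0.4, 0.2, -3.6]
finger_gap: 0.0103
```

```bash
python3 -c "
from h import *
st()"
```

```text
t 14.70 p [ 0.482  -0.244   0.2183] phi 111.55 z [ 0. -0. -1.] F [ 0.4  0.2 -3.6] M [-0.02  0.03  0.02] gap 0.0103 q [-0.62  0.26 -0.11  1.2   0.   -0.99]
```

No contact yet. I'll lower in 1 mm steps to the expected 0.2135.

Call:
carry_out(
  steps=[
    [-1,0,0,0.001,0,0,0],
    [-1,0,0,0.001,0,0,0],
    [-1,0,0,0.001,0,0,0],
    [-1,0,0,0.001,0,0,0],
    [-1,0,0,0,0,0,0],
  ],
)

```text
clock: 15.32
tcp_pos: [0.4819, -0.244, 0.2142]
orientation: [-0.0, 0.562, 0.827, 0.0]
wrist_force: [0.9, 0.5, -4.0]
finger_gap: 0.0102
```

```bash
python3 -c "
from h import *
st()"
```

```text
t 15.32 p [ 0.4819 -0.244   0.2142] phi 111.55 z [-0.  0. -1.] F [ 0.9  0.5 -4. ] M [ 0.04  0.   -0.07] gap 0.0102 q [-0.62  0.26 -0.12  1.2   0.   -0.99]
```

Call:
carry_out(
  steps=[
    [-1,0,0,0.001,0,0,0],
    [-1,0,0,0,0,0,0],
    [-1,0,0,0.0005,0,0,0],
    [-1,0,0,0,0,0,0],
  ],
)

```text
clock: 15.82
tcp_pos: [0.4823, -0.2442, 0.2135]
orientation: [0.001, 0.562, 0.827, 0.0]
wrist_force: [-0.3, 1.5, 3.8]
finger_gap: 0.0105
```

```bash
python3 -c "
from h import *
st()"
```

```text
t 15.82 p [ 0.4823 -0.2442  0.2135] phi 111.56 z [ 0.001 -0.001 -1.   ] F [-0.3  1.5  3.8] M [0.11 0.18 0.01] gap 0.0105 q [-0.62  0.26 -0.12  1.19  0.   -0.99]
```

Contact came at the expected height (0.2135). I'll release gently, rise and look.

Call:
carry_out(
  steps=[
    [-0.7,0,0,0,0,0,0],
    [-0.6,0,0,0,0,0,0],
    [-0.4,0,0,0,0,0,0],
    [-0.2,0,0,0,0,0,0],
    [0,0,0,0,0,0,0],
    [0,0,0,0,0,0,0],
    [0,0,0,-0.01,0,0,0],
    [0,0,0,-0.02,0,0,0],
    [0,0,0,-0.03,0,0,0],
    [0,0,0,-0.03,0,0,0],
    [0,0,0,-0.03,0,0,0],
    [0,0,0,0,0,0,0],
    [0,0,0,0,0,0,0],
    [0,0,0,0,0,0,0],
  ],
  grip_force=20,
)

```text
clock: 17.58
tcp_pos: [0.4816, -0.2437, 0.3317]
orientation: [-0.001, 0.562, 0.827, 0.0]
wrist_force: [-0.2, 1.1, -0.5]
finger_gap: 0.0426
```

```bash
python3 - <<'E'
from h import *
st(); s=cam('side'); t=cam('top'); o=np.zeros((600,800,3),np.uint8)
o[:,:400]=cv2.resize(t['color'][120:300,420:540],(400,600)); o[:,400:]=cv2.resize(s['color'][60:240,267:387],(400,600))
cv2.imwrite('pics/f.png',o[:,:,::-1])
E
```

```text
t 17.57 p [ 0.4816 -0.2437  0.3317] phi 111.55 z [-0.002  0.001 -1.   ] F [-0.2  1.1 -0.5] M [ 0.02 -0.02 -0.08] gap 0.0426 q [-0.62  0.24  0.14  1.48  0.   -0.99]
```

View pics/f.png

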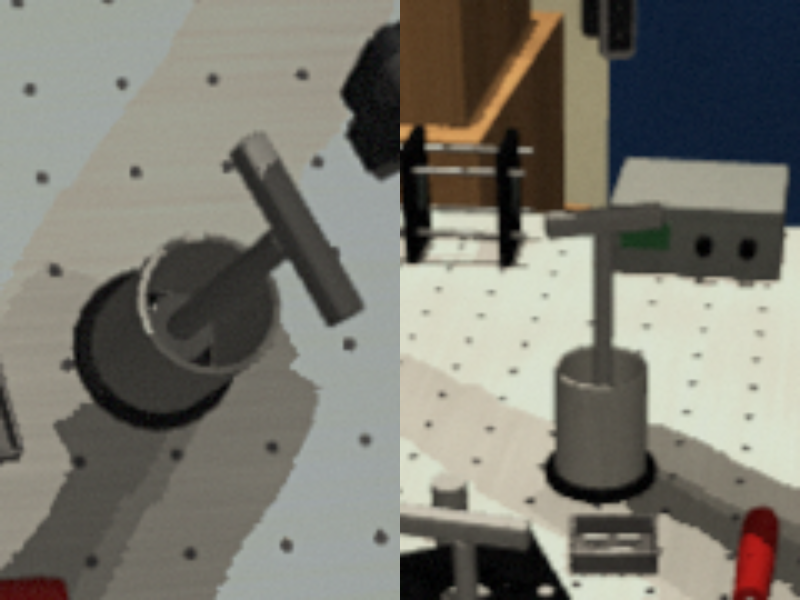

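The extension stands upright in the cup, with its bar at crop (300,230) top and (605,220) side. The gripper is clear above it and the wrist force is about zero.

```bash
python3 -c "
from h import *
print(env.hand_in())"
```

```text
the job is handed in; nothing more can be done
None
```

I turned the nut in the tall block clockwise, lifted the 200 mm extension straight out and set it down standing in the aluminium cup. The job was handed in at 17.6 s.

**Last checks:**
- **T-bar alignment:** Partway through the turn the bar measured 20.5–20.7°, against 21.5° for the block's long sides. I then turned it about 1° further to take up socket play and eased back 2° before lifting.
- **Nut angle:** This check disagreed slightly. Seen down the bore from the wrist camera, the nut is about 3–5° short of perfectly in line. That fits the socket's 6° play but is a coarse measurement, and I did not go back to correct it.
- **Cup position:** The side camera put the cup 10–12 mm off from the top camera in y. I trusted the top view and shifted 3 mm toward the side reading.
- **Set-down:** The foot touched the cup floor at the expected height with about 4 N. After release the extension stood upright, with the gripper about 12 cm above its grasp height and touching nothing.

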